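Lock the T-foot bench stop in its sprung socket

TASK

Lock the oblong-headed bench stop into the slotted socket box: take it from the wooden rack, pass its T-shaped foot down through the narrow slot, press it gently against the spring inside until it is free to turn, give it a quarter turn either way and let it rise, so that it is held crosswise under the slot and stands upright by itself when you let go. Never load the box with more than 40 N, and leave the round-headed stop and the other things on the bench where they are.

Things in the scene. Friction and masses are not known exactly. Their poses are not given: they have to be found in the camera images.
- stop_head (a point): The bench stop to fit, 82 mm tall, about 180 g, standing upright in a pocket of the rack. This point is the centre of its black oblong head, 36 mm along its x, 18 mm along its y, 34 mm high: grip it across the 18 mm. z is up along the stem. Under the head a steel stem, 11 mm thick and 40 mm long, ends in the T-foot.
- stop_foot (a point): Centre of the T-foot at the lower end of the same stop, 61 mm below the head's centre: a steel bar 50 mm along its x, 12 mm along its y, 8 mm high (its underside is 4 mm below this point). The foot lies the same way as the head.
- slot (a point): Centre of the slot at the top face of the socket box. z is up; the slot runs along x: 53 mm long, 15 mm wide, through the 8 mm thick aluminium cover. Under the cover, on both sides (+-y), are steel lips, 20 mm apart, with a 17 mm wide notch 4 mm deep across their underside; the turned foot seats there, lying along y to within about 5 degrees.
- socket: The fixed socket box: grey, 110 x 100 mm, top face 66 mm above the bench, on a 150 x 100 x 6 mm base plate. Origin at the middle of its underside, straight below the slot's centre; x along the slot. The height of the lips inside differs from box to box and cannot be seen: the roof of their notch lies 14 to 26 mm below the top face, the rest of their underside 4 mm lower.
- socket_axis (a point): A point 20 mm above the bench on the box's upright axis. A round sprung pad, 62 mm across, waits 6 mm below the notch roof; it goes down 9 mm to a hard stop, pushing back 5 N at first, 9.5 N at the stop. The foot can turn only in the last 3 mm above the stop, where its top is below the lips; once turned and let go, it is lifted 7 mm from the stop into the notch.
- rack: Fixed wooden rack, 190 mm along its x, 70 mm along its y, 20 mm high, with two pockets 56 x 18 mm, 45 mm either side of its middle along x, pocket floors 6 mm above the bench. Its origin is the middle of its underside. The T-foot stop stands in one pocket, the round-headed stop in the other, either way round.
- roundstop: The other bench stop, in the other pocket: black round head 32 mm across, 26 mm high, plain round foot, 74 mm tall. Origin at its underside. Leave it.
- can: Red can, 54 mm across, 150 mm tall, standing. Origin at its underside. Leave it.
- jar: White jar, 66 mm across, 60 mm tall. Origin at its underside. Leave it.
- wrench: Flat steel wrench lying on the bench. Leave it.
- driver: Screwdriver lying on the bench. Leave it.
- collar: Aluminium collar, 48 mm across, 12 mm high, lying flat. Leave it.
- seal: Black rubber ring, 52 mm across, 8 mm high, lying flat. Leave it.
- mallet: Mallet with a rubber head, lying on the bench. Leave it.

How it is judged:
By the outcome, as a careful person would: the job done as asked, in the order asked, and still so for the second after the job is handed in, with the robot touching nothing.
It also fails if it takes over 51 s, if anything falls off the work surface, if the arm or the gripper's body presses on something with over 40 N, if the wrist force passes 120 N, or if a joint passes its speed limit or range.

ROBOT

A 6-joint arm with a two-finger parallel gripper is mounted at the origin on the work surface. World frame = base frame: x ahead of the robot, y to its left, z up, the work surface at z = 0. Lengths are in mm, angles in rad, forces in N, time in s.
With the tool pointing down it reaches from about 325 to 750 mm from the base axis. Payload 7.6 kg.
Tool frame: the origin (TCP) lies on the centre line of the jaws, within the pads' length; the fingertips stand 22 mm ahead of it and the grasp point (between the pads) lies 3 mm ahead of it; z points along the fingers, y is the direction in which the jaws open and shut (so a half turn about z gives the same grasp; the last joint's range is limited). The gripper opens to 85 mm and grips with 20 to 120 N. Pads are 22 mm wide; open, the fingers measure 114 mm over their backs; the gripper's body (76 mm by 85 mm) begins 54 mm behind the grasp point. The pads swing forward as they close: fully open they stand 13 mm farther back than shut.
Start: joints at [-1.249, 0.052, 1.401, -0, 1.689, -0.07], TCP at [200.498, -485.226, 253.323] pointing down, gripper open.
Joint ranges: [-2.9, 2.9], [-0.91, 2.17], [0.12, 2.37], [-1.06, 4.2], [0.26, 2.73], [-2.93, 2.93]. Speed limits (rad/s): [2.57, 2.57, 3.01, 3.14, 3.14, 3.14].

INTERFACE

Orientations are given as a unit quaternion [x, y, z, w].
In Python, from workcell import bot gives the robot as it stands.
- The arm moves only by the tool apply_moves, never from a script. Its argument "series" is a list that holds one entry, the list of rows, each a list of 4 numbers: the shift along the tool's x, y, z as a fraction of full scale, then the turn about the tool's z as a fraction of full scale. In form: [[[dx, dy, dz, roll], ...]]. A call has exactly 8 rows; each row is the pose to reach, as a shift and turn from the pose commanded when the call began, along the tool's axes at that moment; what a row does not reach only later rows make up. Full scale, the value 1, is 100 mm for a shift and 90 degrees for a turn. A row lasts 1/8 s, in which the tool goes at most 62.5 mm and 10.7 degrees, less where a joint would pass 70% of its speed; a pose out of reach is approached as far as the arm can. A call with a number of a shift or a turn outside -1 to 1 is refused whole. A call with a gripper value outside its range is refused whole. "claw" is the finger opening in mm, from 0 to 85.4, set as the call begins (left out, the last holds). The fingers move at their own pace and stop on an object; "grip_force" is the grip in N (left out, the last holds). Time passes only in rows, so rows that repeat a pose let the fingers close, or fill a call up. It gives the time, the measured TCP pose, the force and the opening at its end, in the units of the state.
- bot.get_state(): the state, without advancing time (a new reading comes with each control period).
- bot.snapshot(name): name is "scene" or "top"; returns (picture, depth): 420x560x3 uint8, red, green, blue; 420x560 float32, mm along the optical axis (not along the pixel's ray), 0 where there is no reading.
- bot.calibration(name): a dict with "fovy" (degrees; the focal length in pixels is half the picture's height over the tangent of half this angle, whatever the lens; pixels are square), "cx", "cy" (the principal point, pixels), "T" (4x4, takes a point from camera to world coordinates). Camera axes: x right, y up, looking along -z (the intrinsics and any distortion apply to the point x, -y, -z); pixel columns grow to the right and rows downward; lengths in mm; the calibration is good to about 2 mm. A picture is of the moment at which its call begins. calibration takes no time and is no camera call.
- bot.finish_job(): hands the job in, once; it reports no verdict.
Trained networks look in the newest picture that a camera, given by its name, has taken for a name from the list of things; names that differ only in an ending like _2 or _b are one class to them, and where a whole thing is asked for, a point or a joint stands for the part that bears it (a point fixed in the world has none). Each returns a list of dicts, best first, with "p" (0 to 1); they miss things now and then, are a little off and sometimes report something else, mostly with a low value. They report only what shows in the picture. A call takes as long as a camera call.
- bot.recognise(name, camera): "location" ([x, y, z] in mm, in world coordinates, good to about 4 mm: the middle of the surface that is visible of it).
The state is a dict: "clock": time; "qpos": joint angles; "joint_vel": joint speeds; "joint_torque": joint torques, N m; "tool_pos": TCP position; "tcp_rot": TCP orientation; "ft_force": force on the tool from outside, world axes, zero at the start; "wrist_torque": the same for the moment, N m; "finger_gap": finger opening in mm.
Only numpy, scipy, OpenCV 4.12 (cv2) and the standard library are available. Lean on these libraries where they do the work, as an engineer would, in place of code of your own. Each camera call takes 0.05 s, during which the arm holds its last target.

## Working session

There is one attempt and no reset: what is moved stays moved. The work goes in short steps, Python scripts to look and compute and a tool call to move; the robot and the scene stay as the last step left them, time stands still between calls to the robot, and variables do not carry over. Pictures are saved under pics/ and viewed, and the job is handed in when it is done.

Besides the shell and the picture viewer there is one more tool, called as name(argument=value, ...) on one line, values as JSON. apply_moves: Moves the arm, as the interface text tells. Shift numbers are shares of 100 mm and turn numbers shares of 90 degrees, none past 1 either way. Its arguments: {"type":"object","properties":{"series":{"type":"array","items":{"type":"array","items":{"type":"array","items":{"type":"number"}}}},"claw":{"type":"number"},"grip_force":{"type":"number"}},"required":["series"]}

```bash
ls; mkdir -p pics; python3 - <<'E'
from workcell import bot
import cv2,numpy as np,json
s=bot.get_state();print(s)
for n in("scene","top"):
    p,d=bot.snapshot(n);cv2.imwrite(f"pics/{n}0.png",p[:,:,::-1]);np.save(f"pics/{n}0.npy",d)
    c=bot.calibration(n);print(n,{k:np.round(v,4).tolist() if k=="T" else v for k,v in c.items()})
for t in["stop_head","slot","socket","rack","roundstop"]:
    print(t,[(np.round(r["location"],1).tolist(),round(r["p"],2)) for r in bot.recognise(t,"top")][:3])
print(bot.get_state()["clock"])
E
```

```text
pics
{'clock': 0.0, 'qpos': array([-1.24927144e+00,  5.28770724e-02,  1.40174069e+00,  2.17651521e-05,
        1.68861130e+00, -7.03024495e-02]), 'joint_vel': array([ 1.59556548e-03, -7.58589235e-04, -3.28062377e-04,  4.13012394e-05,
       -1.65013647e-03, -1.40846362e-05]), 'joint_torque': array([-2.73957096e-05, -3.81669688e+01, -3.60188949e+01, -1.17694130e-04,
        6.29841656e-03,  2.16186066e-05]), 'tool_pos': array([ 200.42512112, -484.94319912,  252.44324739]), 'tcp_rot': array([ 9.80869646e-01,  1.94663986e-01, -9.17826958e-05, -8.13113045e-04]), 'ft_force': array([ 0.03084389,  1.03313487, -0.04952569]), 'wrist_torque': array([-0.02178692, -0.00465609, -0.0131255 ]), 'finger_gap': 84.9978651431323}
scene {'fovy': 56.448471546614826, 'cx': 275.87548080422977, 'cy': 213.10772043290223, 'T': [[-0.4368, -0.7107, 0.5514, 981.3962], [0.8996, -0.3447, 0.2683, 296.7525], [-0.0006, 0.6132, 0.7899, 664.4813], [0.0, 0.0, 0.0, 1.0]]}
top {'fovy': 46.839912234382076, 'cx': 277.55055269073654, 'cy': 216.45991941959323, 'T': [[0.021, 0.9855, -0.1683, 350.4108], [-0.9997, 0.0186, -0.0158, 79.2269], [-0.0124, 0.1686, 0.9856, 1189.1779], [0.0, 0.0, 0.0, 1.0]]}
stop_head [([599.8, 154.6, 84.5], 0.66), ([526.8, -185.5, 66.8], 0.44)]
slot [([524.2, -182.9, 64.8], 0.57)]
socket [([528.7, -186.3, 66.6], 0.55), ([608.1, 452.2, 23.5], 0.41)]
rack [([559.6, 141.8, 19.6], 0.58)]
roundstop [([517.4, 140.6, 82.4], 0.63)]
0.35
```

View pics/top0.png

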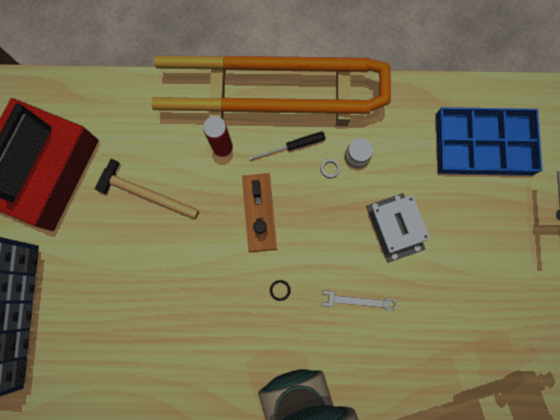

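View pics/scene0.png

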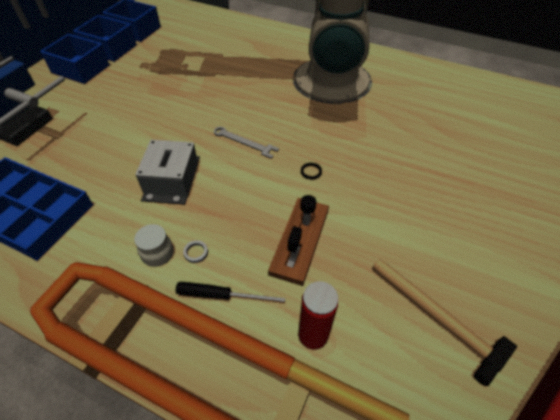

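The top view shows the rack near (259,212), with the oblong head at (256,188) and the round head at (260,227). The socket is at (400,225). The scene view agrees: the oblong head is at (295,240) and the socket at (166,165). Next I measure them more finely.

```bash
cat > h.py <<'E'
import numpy as np,cv2
from workcell import bot
def K(n):
    c=bot.calibration(n);f=210/np.tan(np.radians(c["fovy"]/2));return f,c["cx"],c["cy"],np.array(c["T"])
def cloud(n,d):
    f,cx,cy,T=K(n);v,u=np.mgrid[:420,:560]
    P=np.stack([(u-cx)/f*d,-(v-cy)/f*d,-d,np.ones_like(d)],-1)@T.T
    P=P[...,:3].copy();P[d<=0]=np.nan;return P
def proj(n,X):
    f,cx,cy,T=K(n);X=np.atleast_2d(X);q=(np.c_[X,np.ones(len(X))])@np.linalg.inv(T).T
    return np.c_[cx+f*q[:,0]/-q[:,2],cy-f*q[:,1]/-q[:,2]]
def onplane(n,uv,z):
    f,cx,cy,T=K(n);uv=np.atleast_2d(uv).astype(float)
    r=np.c_[(uv[:,0]-cx)/f,-(uv[:,1]-cy)/f,-np.ones(len(uv))]@T[:3,:3].T
    return T[:3,3]+r*((z-T[2,3])/r[:,2])[:,None]
E
python3 - <<'E'
from h import *
def rect(P):
    r=cv2.minAreaRect(P.astype(np.float32));return np.round(r[0],1),np.round(r[1],1),round(r[2],1)
for n in("top","scene"):
    d=np.load(f"pics/{n}0.npy");P=cloud(n,d);im=cv2.imread(f"pics/{n}0.png")
    x,y,z=P[...,0],P[...,1],P[...,2]
    def near(a,b,r):return (np.hypot(x-a,y-b)<r)
    print(n,"bench z",np.nanmedian(z[near(420,0,40)]))
    m=near(526,-184,90)&(z>55)&(z<75);print("cover",m.sum(),rect(np.c_[x[m],y[m]]),np.median(z[m]))
    m=near(600,152,40)&(z>70);print("head",m.sum(),np.c_[x[m],y[m],z[m]].mean(0),rect(np.c_[x[m],y[m]]),np.percentile(z[m],[10,50,90]))
    m=near(560,143,130)&(z>12)&(z<27);print("rack",m.sum(),rect(np.c_[x[m],y[m]]),np.median(z[m]))
    for nm,X in(("slot",[526,-184,66]),("head",[600,152,88])):
        u,v=proj(n,X)[0].astype(int);c=im[v-35:v+35,u-40:u+40];print(nm,u-40,v-35)
        cv2.imwrite(f"pics/{n}_{nm}.png",cv2.convertScaleAbs(cv2.resize(c,None,fx=8,fy=8,interpolation=cv2.INTER_CUBIC),alpha=1.4))
E
cd pics; python3 -c "
import cv2,numpy as np
a=[cv2.imread(f'{n}_{m}.png') for m in('slot','head') for n in('top','scene')]
cv2.imwrite('grid.png',cv2.resize(np.vstack([np.hstack(a[:2]),np.hstack(a[2:])]),(684,600)))"
```

```text
top bench z 0.01313518198503516
cover 1920 (array([ 531.9, -191.5]), array([110.2, 101.4]), 20.1) 65.94524955637974
head 130 [605.28204272 149.16132697  86.43350562] (array([606.8, 149.7]), array([36.5, 17.8]), 7.3) [80.64563728 87.72895927 90.11626508]
rack 1782 (array([563. , 144.6]), array([191.2,  70. ]), 6.7) 19.81687272733018
slot 357 190
head 214 154
scene bench z -0.4568348940334772
cover 1772 (array([ 531.8, -191.1]), array([115.5, 102.3]), 20.5) 65.1550611573432
head 231 [611.41134895 152.54179867  84.9055236 ] (array([608.4, 151.2]), array([37.2, 18.3]), 8.1) [75.69548327 86.99145029 88.79602875]
rack 2213 (array([563.2, 145.7]), array([191.2,  70.4]), 6.8) 19.563423146823993
slot 128 121
head 256 196
```

View pics/grid.png

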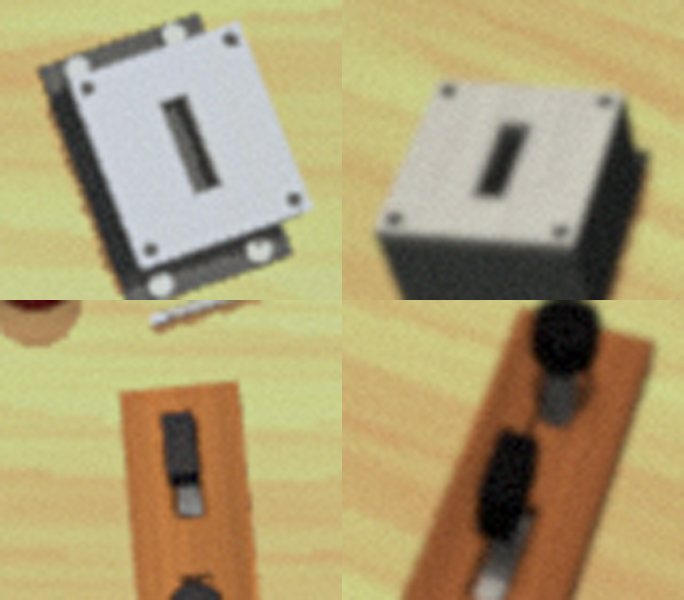

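The cover centre is about (531.9,-191.3) with the slot along about 20°. The head is about (607.5,150.4) at about 7°, and both cameras agree within 2 mm. All the sizes match those given. Now I approach.

apply_moves(series=[[[0.12, -0.08, 0, 0.05], [0.25, -0.17, 0, 0.1], [0.38, -0.26, 0, 0.14], [0.5, -0.35, 0, 0.17], [0.62, -0.43, 0, 0.172], [0.75, -0.52, 0, 0.172], [0.88, -0.61, 0, 0.172], [1, -0.7, 0, 0.172]]], claw=85, grip_force=60)

```text
clock: 1.35
tool_pos: [266.7, -381.5, 253.3]
tcp_rot: [0.998, 0.061, 0.0, 0.0]
ft_force: [0.0, -0.0, -0.7]
finger_gap: 84.9
```

```bash
cat >> h.py <<'E'
from scipy.spatial.transform import Rotation as R
def rel(t,yaw):
    s=bot.get_state();r=R.from_quat(s["tcp_rot"]);M=r.as_matrix()
    y=np.degrees(np.arctan2(M[1,0],M[0,0]))
    print("t",round(s["clock"],2),"pos",np.round(s["tool_pos"],1),"yaw",round(y,2),"tilt",np.round(M[:2,2],4),"gap",round(s["finger_gap"],1),"F",np.round(s["ft_force"],1),"q6",round(np.degrees(s["qpos"][5])))
    print("need",np.round(M.T@(np.array(t)-s["tool_pos"])/100,3),"roll",round((y-yaw)/90,4))
E
python3 -c "
from h import *
rel([607.5,150.4,250],7)"
```

```text
t 1.35 pos [ 266.7 -381.5  253.3] yaw 6.99 tilt [ 0.0001 -0.0002] gap 84.9 F [ 0.  -0.  -0.7] q6 23
need [ 4.03  -4.864  0.033] roll -0.0001
```

apply_moves(series=[[[0.1, -0.12, 0, 0], [0.2, -0.25, 0, 0], [0.3, -0.38, 0, 0], [0.4, -0.5, 0, 0], [0.5, -0.62, 0, 0], [0.6, -0.75, 0, 0], [0.7, -0.88, 0, 0], [0.8, -1, 0, 0]]])

```text
clock: 2.35
tool_pos: [334.0, -272.4, 253.3]
tcp_rot: [0.998, 0.061, 0.0, 0.0]
ft_force: [-0.5, -0.6, 0.1]
finger_gap: 85.1
```

apply_moves(series=[[[0.1, -0.12, 0, 0], [0.2, -0.25, 0, 0], [0.3, -0.38, 0, 0], [0.4, -0.5, 0, 0], [0.5, -0.62, 0, 0], [0.6, -0.75, 0, 0], [0.7, -0.88, 0, 0], [0.8, -1, 0, 0]]])

```text
clock: 3.35
tool_pos: [401.3, -163.5, 253.3]
tcp_rot: [0.998, 0.061, 0.0, 0.0]
ft_force: [0.2, -0.4, -0.7]
finger_gap: 84.4
```

apply_moves(series=[[[0.1, -0.12, 0, 0], [0.2, -0.25, 0, 0], [0.3, -0.38, 0, 0], [0.4, -0.5, 0, 0], [0.5, -0.62, 0, 0], [0.6, -0.75, 0, 0], [0.7, -0.88, 0, 0], [0.8, -1, 0, 0]]])

```text
clock: 4.35
tool_pos: [468.6, -54.5, 253.3]
tcp_rot: [0.998, 0.061, 0.0, 0.0]
ft_force: [0.0, 0.1, 0.5]
finger_gap: 85.1
```

apply_moves(series=[[[0.1, -0.12, 0, 0], [0.2, -0.25, 0, 0], [0.3, -0.38, 0, 0], [0.4, -0.5, 0, 0], [0.5, -0.62, 0, 0], [0.6, -0.75, 0, 0], [0.7, -0.88, 0, 0], [0.8, -1, 0, 0]]])

```text
clock: 5.35
tool_pos: [535.8, 54.5, 253.2]
tcp_rot: [0.998, 0.061, -0.0, 0.0]
ft_force: [0.2, -1.2, -0.7]
finger_gap: 85.3
```

```bash
python3 -c "
from h import *
rel([607.5,150.4,78],7)
d=np.load('pics/top0.npy');P=cloud('top',d);m=(P[...,2]>140)&(P[...,2]<160)&(P[...,0]>550)
print('can',P[m].mean(0))"
```

```text
t 5.35 pos [535.8  54.5 253.2] yaw 6.97 tilt [-0. -0.] gap 85.3 F [ 0.2 -1.2 -0.7] q6 85
need [ 0.828 -0.865  1.752] roll -0.0003
can [685.40075153 470.61813983 149.51253074]
```

apply_moves(series=[[[0.12, -0.12, 0, 0], [0.25, -0.25, 0, 0], [0.38, -0.38, 0.05, 0], [0.5, -0.5, 0.15, 0], [0.62, -0.65, 0.3, 0], [0.74, -0.77, 0.5, 0], [0.83, -0.865, 0.7, 0], [0.83, -0.865, 0.9, 0]]])

```text
clock: 6.35
tool_pos: [607.6, 150.3, 162.0]
tcp_rot: [0.998, 0.061, -0.0, 0.0]
ft_force: [-0.9, -0.2, -0.2]
finger_gap: 84.8
```

```bash
python3 - <<'E'
from h import *
ims=[]
for n in("top","scene"):
    p,d=bot.snapshot(n);u,v=proj(n,[607,150,88])[0].astype(int)
    u=min(max(u,60),500);ims.append(cv2.resize(p[max(v-60,0):v+60,u-60:u+60,::-1],(400,400),interpolation=cv2.INTER_CUBIC))
    P=cloud(n,d);m=(P[...,2]>140)&(P[...,2]<160)&(np.hypot(P[...,0]-690,P[...,1]-235)<60);print(m.sum(),P[m].mean(0))
cv2.imwrite("pics/g1.png",cv2.convertScaleAbs(np.hstack(ims),alpha=1.4))
rel([607.5,150.4,78],7)
E
```

```text
1 [748.62783791 241.85195328 148.83365179]
797 [729.55821561 244.42299575 149.61971772]
t 6.45 pos [606.  149.2 159.9] yaw 6.97 tilt [-0.0053 -0.0012] gap 85.1 F [-0.3 -0.   0.3] q6 93
need [ 0.021 -0.01   0.819] roll -0.0003
```

View pics/g1.png

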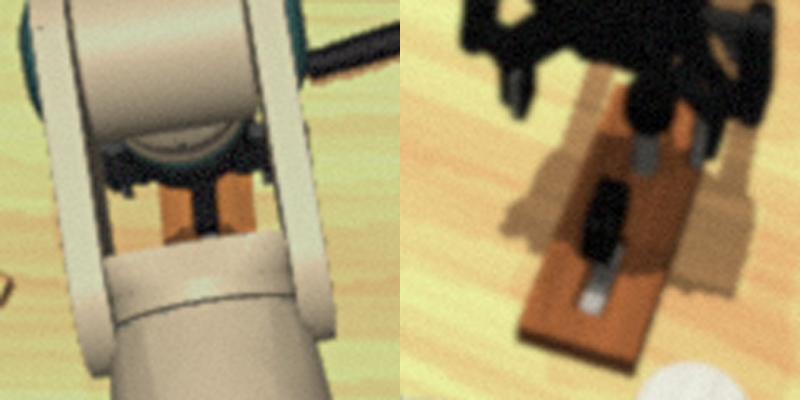

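The fingers straddle the rack squarely in y, and the oblong head is clear between them. I go down and close in separate calls.

apply_moves(series=[[[0, 0, 0.15, 0], [0, 0, 0.35, 0], [0, 0, 0.55, 0], [0, 0, 0.7, 0], [0, 0, 0.8, 0], [0, 0, 0.85, 0], [0, 0, 0.85, 0], [0, 0, 0.85, 0]]])

```text
clock: 7.45
tool_pos: [607.6, 149.5, 79.1]
tcp_rot: [0.998, 0.061, 0.001, -0.0]
ft_force: [1.3, -0.6, 0.1]
finger_gap: 85.2
```

apply_moves(series=[[[0, 0, 0, 0], [0, 0, 0, 0], [0, 0, 0, 0], [0, 0, 0, 0], [0, 0, 0, 0], [0, 0, 0, 0], [0, 0, 0, 0], [0, 0, 0, 0]]], claw=10, grip_force=60)

```text
clock: 8.45
tool_pos: [607.3, 149.5, 78.4]
tcp_rot: [0.998, 0.061, 0.0, -0.0]
ft_force: [1.4, 1.2, 1.3]
finger_gap: 17.3
```

```bash
python3 -c "
from h import *
rel([607.5,150.4,178],7)"
```

```text
t 8.45 pos [607.3 149.5  78.4] yaw 6.97 tilt [0.0003 0.0001] gap 17.3 F [1.4 1.2 1.3] q6 93
need [ 0.004 -0.008 -0.996] roll -0.0003
```

apply_moves(series=[[[0, 0, -0.05, 0], [0, 0, -0.15, 0], [0, 0, -0.3, 0], [0, 0, -0.45, 0], [0, 0, -0.6, 0], [0, 0, -0.75, 0], [0, 0, -0.9, 0], [0, 0, -1, 0]]])

```text
clock: 9.45
tool_pos: [607.4, 149.5, 179.6]
tcp_rot: [0.998, 0.061, 0.001, -0.0]
ft_force: [0.9, -0.0, -2.2]
finger_gap: 16.9
```

```bash
python3 - <<'E'
from h import *
ims=[]
p,d=bot.snapshot("scene")
cv2.imwrite("pics/l1.png",cv2.convertScaleAbs(cv2.resize(p[150:350,200:420,::-1],(660,600),interpolation=cv2.INTER_CUBIC),alpha=1.6))
rel([531.9,-191.3,170],20.2)
E
```

```text
t 9.5 pos [607.7 149.6 180.9] yaw 6.97 tilt [0.0027 0.0004] gap 17.0 F [ 1.1  1.  -0.6] q6 93
need [-1.167  3.291  0.105] roll -0.147
```

View pics/l1.png

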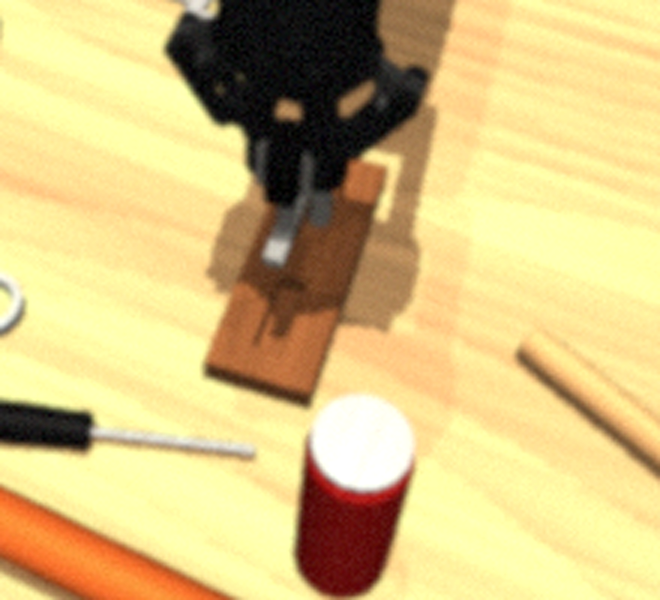

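The stop is held and clear of its pocket, with the bright foot showing at (280,240). I carry it to the socket.

apply_moves(series=[[[-0.03, 0.08, 0, 0], [-0.08, 0.2, 0, 0], [-0.12, 0.34, 0, 0], [-0.16, 0.47, 0, 0], [-0.21, 0.6, 0, 0], [-0.25, 0.73, 0, 0], [-0.3, 0.86, 0, 0], [-0.35, 0.98, 0, 0]]])

```text
clock: 10.5
tool_pos: [584.1, 47.0, 178.3]
tcp_rot: [0.998, 0.061, 0.0, 0.0]
ft_force: [0.3, 0.3, -1.4]
finger_gap: 17.3
```

apply_moves(series=[[[-0.04, 0.12, 0, 0], [-0.08, 0.24, 0, 0], [-0.12, 0.36, 0, 0], [-0.17, 0.49, 0, 0], [-0.21, 0.61, 0, 0], [-0.26, 0.74, 0, 0], [-0.3, 0.86, 0, 0], [-0.35, 0.98, 0, 0]]])

```text
clock: 11.5
tool_pos: [561.3, -54.4, 178.3]
tcp_rot: [0.998, 0.061, 0.0, 0.0]
ft_force: [-0.2, -0.1, -1.9]
finger_gap: 17.4
```

apply_moves(series=[[[-0.04, 0.12, 0, 0], [-0.08, 0.24, 0, 0], [-0.12, 0.36, 0, 0], [-0.17, 0.49, 0, 0], [-0.21, 0.61, 0, 0], [-0.26, 0.74, 0, 0], [-0.3, 0.86, 0, 0], [-0.35, 0.98, 0, 0]]])

```text
clock: 12.5
tool_pos: [538.4, -156.0, 178.3]
tcp_rot: [0.998, 0.061, 0.0, 0.0]
ft_force: [0.3, 0.1, -2.0]
finger_gap: 17.1
```

apply_moves(series=[[[-0.04, 0.1, 0, -0.03], [-0.07, 0.2, 0, -0.06], [-0.1, 0.28, 0, -0.1], [-0.117, 0.33, 0, -0.13], [-0.117, 0.351, 0, -0.147], [-0.117, 0.351, 0, -0.147], [-0.117, 0.351, 0, -0.147], [-0.117, 0.351, 0, -0.147]]])

```text
clock: 13.5
tool_pos: [531.3, -191.2, 178.3]
tcp_rot: [0.985, 0.175, 0.0, 0.0]
ft_force: [0.2, 0.0, -0.5]
finger_gap: 17.2
```

```bash
python3 - <<'E'
from h import *
ims=[]
for n in("top","scene"):
    p,d=bot.snapshot(n);np.save(f"pics/{n}2.npy",d);cv2.imwrite(f"pics/{n}2.png",p[:,:,::-1])
    u,v=proj(n,[531.9,-191.3,90])[0].astype(int);print(n,u-50,v-50)
    c=p[v-50:v+50,u-50:u+50,::-1];ims.append(cv2.resize(c,(400,400),interpolation=cv2.INTER_CUBIC))
cv2.imwrite("pics/s2.png",cv2.convertScaleAbs(np.hstack(ims),alpha=1.7))
rel([531.9,-191.3,170],20.2)
E
```

```text
top 353 171
scene 111 99
t 13.6 pos [ 531.3 -191.2  178.3] yaw 20.2 tilt [ 0.0001 -0.0001] gap 17.1 F [-0.3 -0.1 -1.7] q6 46
need [0.005 0.002 0.083] roll 0.0
```

View pics/s2.png

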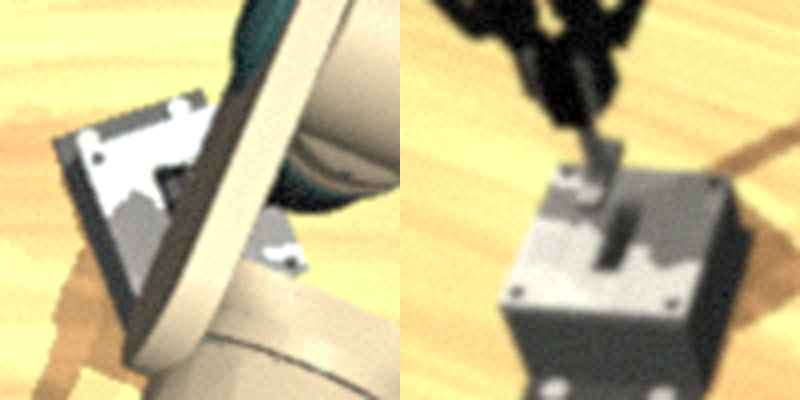

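The scene view shows the foot above the cover at about (595,175) in the crop, in line with the slot at (618,240). The arm hides the slot in the top view. I measure the foot against the cover in the scene depth.

```bash
python3 - <<'E'
from h import *
d=np.load("pics/scene2.npy");P=cloud("scene",d);d0=np.load("pics/scene0.npy");P0=cloud("scene",d0)
C=np.array([531.3,-191.2]);a=np.radians(20.2);ax=np.array([np.cos(a),np.sin(a)]);ay=np.array([-ax[1],ax[0]])
def loc(P):q=P[...,:2]-C;return q@ax,q@ay
X,Y=loc(P);Z=P[...,2]
m=(np.hypot(X,Y)<45)&(Z>95)&(Z<150)
print(m.sum());i=np.argwhere(m)
for lo,hi in((100,118),(118,130),(130,150)):
    k=m&(Z>lo)&(Z<=hi);print(lo,hi,k.sum(),np.round([X[k].min(),X[k].max(),Y[k].min(),Y[k].max()],1) if k.sum() else'')
k=m&(Z<120)
for v,u in np.argwhere(k):print((u,v),np.round([X[v,u],Y[v,u],Z[v,u]],1),end=';')
# cover edges from both
print()
for n in("scene","top"):
    Q=cloud(n,np.load(f"pics/{n}0.npy"));x,y=loc(Q);z=Q[...,2]
    c=(abs(z-65.7)<3)&(np.hypot(x,y)<80)
    ex=[];
    for t in np.arange(-35,36,5):
        r=c&(abs(y-t)<2.5);ex.append([x[r].min(),x[r].max()])
    ey=[]
    for t in np.arange(-40,41,5):
        r=c&(abs(x-t)<2.5);ey.append([y[r].min(),y[r].max()])
    ex=np.array(ex);ey=np.array(ey);print(n,"x",np.median(ex,0),"slope",np.polyfit(np.arange(-35,36,5),ex,1)[0]*57.3,"y",np.median(ey,0),np.polyfit(np.arange(-40,41,5),ey,1)[0]*57.3)
    # slot: dark px inside cover
    im=cv2.imread(f"pics/{n}0.png").max(2).astype(float)
    pts=onplane(n,np.stack(np.meshgrid(np.arange(560),np.arange(420)),-1).reshape(-1,2),66);x,y=loc(pts);x=x.reshape(420,560);y=y.reshape(420,560)
    r=(abs(x)<34)&(abs(y)<18);br=np.median(im[(abs(x)<34)&(abs(y)>12)&(abs(y)<22)]);w=np.clip((br-im)/(br-25),0,1)*r;w[w<.15]=0
    mx,my=(w*x).sum()/w.sum(),(w*y).sum()/w.sum();cv=np.cov(np.c_[x[r],y[r]].T,aweights=w[r]);ev,V=np.linalg.eigh(cv)
    print(" slot",mx,my,"len,w",np.sqrt(12*ev),"ang",np.degrees(np.arctan(V[1,1]/V[0,1])),"area",w[r].sum())
E
```

```text
173
100 118 118 [-24.4  26.9  -5.3   7.7]
118 130 24 [-0.7  7.5 -2.7  6.2]
130 150 31 [-1.8  7.2 -2.6  6.4]
(np.int64(161), np.int64(134)) [-21.5  -3.2 113.4];(np.int64(162), np.int64(134)) [-21.3  -0.8 113.8];(np.int64(163), np.int64(134)) [-22.3   0.9 113.1];(np.int64(164), np.int64(134)) [-22.2   3.1 113.4];(np.int64(165), np.int64(134)) [-24.4   4.3 111.6];(np.int64(161), np.int64(135)) [-17.9  -2.  113.9];(np.int64(162), np.int64(135)) [-20.3  -1.  111.9];(np.int64(163), np.int64(135)) [-19.    1.8 113.3];(np.int64(164), np.int64(135)) [-18.9   4.1 113.6];(np.int64(165), np.int64(135)) [-18.6   6.4 114. ];(np.int64(166), np.int64(135)) [-20.7   7.6 112.4];(np.int64(162), np.int64(136)) [-13.6   1.7 115.2];(np.int64(163), np.int64(136)) [-17.    2.2 112.3];(np.int64(164), np.int64(136)) [-15.7   5.  113.6];(np.int64(165), np.int64(136)) [-17.2   6.5 112.5];(np.int64(166), np.int64(136)) [-22.    6.4 108.3];(np.int64(162), np.int64(137)) [-10.9   2.3 114.9];(np.int64(163), np.int64(137)) [-11.9   4.  114.1];(np.int64(164), np.int64(137)) [-14.    5.2 112.5];(np.int64(165), np.int6
[... 4987 characters left out ...]
6 106.8];(np.int64(157), np.int64(152)) [ 24.3  -0.5 105. ];(np.int64(158), np.int64(152)) [ 26.    2.5 106.9];(np.int64(159), np.int64(152)) [ 25.2   4.2 106.3];(np.int64(160), np.int64(152)) [ 25.5   6.5 106.7];
scene x [-52.73369229  57.06231527] slope [ 0.49411092 -0.69225507] y [-49.39968576  49.92138816] [0.38136451 0.15399156]
 slot 1.6774054669684302 1.0606887280457094 len,w [16.24378196 52.45634523] ang 0.162438323215067 area 104.4957264957265
top x [-54.26076142  54.79269873] slope [0.1088299  0.59418651] y [-49.83509306  49.50828011] [0.09962374 0.5587001 ]
 slot 0.32876669823897875 -1.0715637373757476 len,w [15.24169576 53.8568559 ] ang 0.14531397874270266 area 108.46456692913385
```

In the scene camera the foot's middle is about (-0.1,+0.8) mm and the slot about (+1.7,+1.1) mm from the TCP axis. The top camera puts the slot at (+0.3,-0.3). I shift 1 mm along +x and go down to just above the cover. I lower the grip force so the stop would slip before the box could be overloaded. Then I compare again up close.

apply_moves(series=[[[0.01, 0, 0.05, 0], [0.01, 0, 0.1, 0], [0.01, 0, 0.16, 0], [0.01, 0, 0.22, 0], [0.01, 0, 0.28, 0], [0.01, 0, 0.31, 0], [0.01, 0, 0.33, 0], [0.01, 0, 0.33, 0]]], grip_force=25)

```text
clock: 14.6
tool_pos: [532.2, -191.0, 145.3]
tcp_rot: [0.985, 0.175, 0.0, 0.0]
ft_force: [0.6, -0.2, -1.9]
finger_gap: 17.0
```

```bash
python3 - <<'E'
from h import *
p,d=bot.snapshot("scene");np.save("pics/scene3.npy",d);cv2.imwrite("pics/scene3.png",p[:,:,::-1])
u,v=proj("scene",[531.9,-191.3,70])[0].astype(int);print(u-30,v-30)
# draw predicted slot & foot outline
S=10;c=cv2.convertScaleAbs(cv2.resize(p[v-30:v+30,u-35:u+35,::-1],None,fx=S,fy=S,interpolation=cv2.INTER_CUBIC),alpha=1.5)
def draw(C,yaw,L,W,z,col):
    a=np.radians(yaw);ax=np.array([np.cos(a),np.sin(a)]);ay=np.array([-ax[1],ax[0]])
    q=proj("scene",[np.r_[C+sx*L/2*ax+sy*W/2*ay,z] for sx,sy in((1,1),(1,-1),(-1,-1),(-1,1))])
    q=((q-[u-35,v-30]+.5)*S).astype(np.int32);cv2.polylines(c,[q],True,col,1)
s=bot.get_state();t=s["tool_pos"];print(t)
z=t[2]-72.4
draw(t[:2],20.2,50,12,z+8,(0,255,0));draw(t[:2],20.2,50,12,z,(0,255,0))
draw(np.array([531.9,-191.3]),20.2,53,15,66,(0,0,255));draw(np.array([531.9,-191.3]),20.2,110,100,66,(255,0,0))
cv2.imwrite("pics/s3.png",c);rel([531.9,-191.3,140],20.2)
E
```

```text
134 126
[ 532.28799924 -191.07237144  145.46282773]
t 14.65 pos [ 532.3 -191.1  145.5] yaw 20.2 tilt [ 0.0003 -0.0002] gap 16.8 F [-0.2 -0.3 -1.4] q6 46
need [-0.004  0.001  0.055] roll -0.0
```

View pics/s3.png

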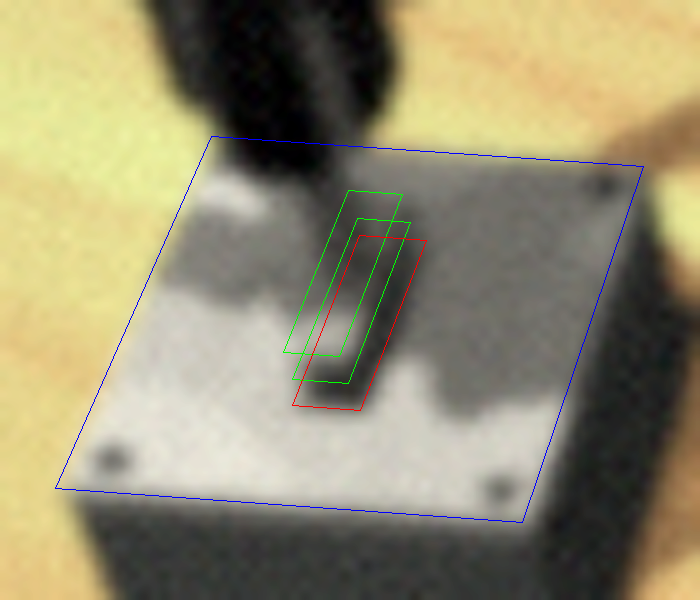

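The overlay agrees to about 1 mm: red is the slot, green the foot and blue the cover. To refine it I fit the slot and cover templates at sub-pixel level in both clean first pictures.

```bash
cat > fit.py <<'E'
from h import *
from scipy.optimize import minimize
def poly(n,C,yaw,L,W,z):
    a=np.radians(yaw);ax=np.array([np.cos(a),np.sin(a)]);ay=np.array([-ax[1],ax[0]])
    return proj(n,[np.r_[C+sx*L/2*ax+sy*W/2*ay,z] for sx,sy in((1,1),(1,-1),(-1,-1),(-1,1))])
def cover(q,o,sh,S=16):
    m=np.zeros((sh[0]*S,sh[1]*S),np.uint8);cv2.fillPoly(m,[np.round(((q-o+.5)*S-.5)*16).astype(np.int32)],255,shift=4)
    return cv2.resize(m,(sh[1],sh[0]),interpolation=cv2.INTER_AREA)/255.
if __name__=="__main__":
  for n in("top","scene"):
    im=cv2.imread(f"pics/{n}0.png").astype(float).mean(2)
    c=proj(n,[531.9,-191.3,66])[0]
    for mode,r in(("slot",16),("slotxy",16)):
        o=(c-r).astype(int);sh=(2*r,2*r);I=im[o[1]:o[1]+2*r,o[0]:o[0]+2*r]
        # window: inside cover only around slot
        Wm=cover(poly(n,np.array([531.9,-191.3]),20.2,75,40,66),o,sh)>.9
        def cost(p):
            yaw=p[2] if mode=="slot" else 20.2
            M=cv2.GaussianBlur(cover(poly(n,p[:2],yaw,53,15,66),o,sh),(0,0),.7)
            # inner shading free: deeper model = base + slot + slot*lateral
            g=M[Wm];yy,xx=np.mgrid[:2*r,:2*r];
            A=np.c_[np.ones(g.size),g,g*(xx[Wm]-r),g*(yy[Wm]-r),(1-g)*(xx[Wm]-r),(1-g)*(yy[Wm]-r)]
            s,res,*_=np.linalg.lstsq(A,I[Wm],rcond=None);return ((A@s-I[Wm])**2).mean()
        b=min((minimize(cost,[531.9+a,-191.3+bb,20.2],method="Nelder-Mead",options=dict(initial_simplex=[[531.9+a,-191.3+bb,20.2],[533.9+a,-191.3+bb,20.2],[531.9+a,-189.3+bb,20.2],[531.9+a,-191.3+bb,22]])) for a in(-1,1) for bb in(-1,1)),key=lambda q:q.fun)
        print(n,mode,np.round(b.x,2),b.fun,cost([531.9,-191.3,20.2]))
E
python3 fit.py
```

```text
top slot [ 531.61 -191.01   20.05] 14.143696977930786 17.098152166924798
top slotxy [ 531.63 -191.09   18.91] 13.996571303317511 17.098152166924798
scene slot [ 531.29 -190.27   20.03] 35.643793688561196 48.60865025679832
scene slotxy [ 531.13 -190.31   20.23] 35.80321337901127 48.60865025679832
```

Both fits put the slot within about 0.5 mm of the axis (yaw 20.1°). I apply a small correction and go 2 mm into the slot as a check.

apply_moves(series=[[[-0.003, -0.002, 0, 0], [-0.006, -0.003, 0.02, 0], [-0.006, -0.003, 0.04, 0], [-0.006, -0.003, 0.055, 0], [-0.006, -0.003, 0.065, 0], [-0.006, -0.003, 0.075, 0], [-0.006, -0.003, 0.082, 0], [-0.006, -0.003, 0.09, 0]]])

```text
clock: 15.65
tool_pos: [531.6, -191.0, 136.3]
tcp_rot: [0.985, 0.175, 0.0, 0.0]
ft_force: [-0.4, 0.2, -1.7]
finger_gap: 17.2
```

```bash
python3 -c "
from h import *
rel([531.5,-190.9,120],20.1)"
```

```text
t 15.65 pos [ 531.6 -191.   136.3] yaw 20.2 tilt [ 0.0001 -0.0001] gap 17.2 F [-0.4  0.2 -1.7] q6 46
need [-0.    -0.001  0.163] roll 0.0011
```

apply_moves(series=[[[0, 0, 0.005, 0], [0, 0, 0.01, 0], [0, 0, 0.015, 0], [0, 0, 0.02, 0], [0, 0, 0.025, 0], [0, 0, 0.03, 0], [0, 0, 0.035, 0], [0, 0, 0.04, 0]]])

```text
clock: 16.65
tool_pos: [531.6, -191.0, 132.3]
tcp_rot: [0.985, 0.175, 0.0, 0.0]
ft_force: [0.5, 0.2, -1.6]
finger_gap: 16.9
```

```bash
python3 -c "
from h import *
p,d=bot.snapshot('scene')
u,v=proj('scene',[531.9,-191.3,80])[0].astype(int)
cv2.imwrite('pics/s4.png',cv2.convertScaleAbs(cv2.resize(p[v-35:v+35,u-40:u+40,::-1],None,fx=8,fy=8,interpolation=cv2.INTER_CUBIC),alpha=1.8))
rel([531.5,-190.9,120],20.1)"
```

```text
t 16.7 pos [ 531.5 -190.9  132.2] yaw 20.2 tilt [-0.0002  0.    ] gap 17.3 F [ 0.5 -0.5 -2.6] q6 46
need [ 0.    -0.     0.122] roll 0.0011
```

View pics/s4.png

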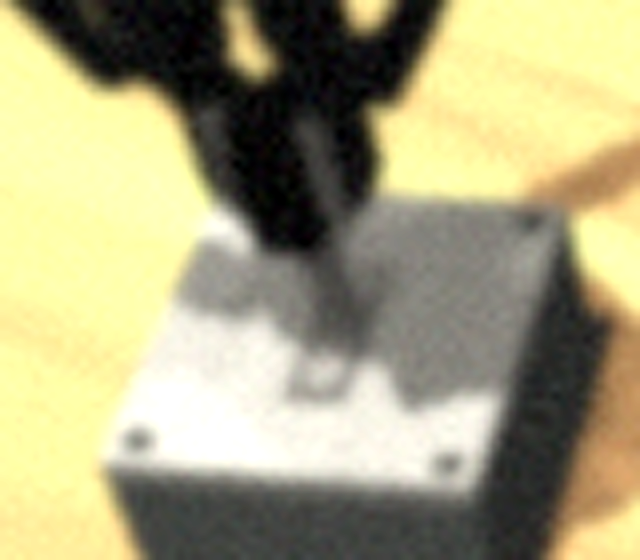

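The foot is in the slot, showing as a bright foot end with an even dark margin at (322,375), and there is no contact force. I go on down.

apply_moves(series=[[[0, 0, 0.015, 0], [0, 0, 0.03, 0], [0, 0, 0.045, 0], [0, 0, 0.06, 0], [0, 0, 0.08, 0], [0, 0, 0.1, 0], [0, 0, 0.115, 0], [0, 0, 0.13, 0]]])

```text
clock: 17.7
tool_pos: [531.5, -191.0, 119.2]
tcp_rot: [0.985, 0.175, -0.0, 0.0]
ft_force: [-0.4, -0.2, -2.2]
finger_gap: 17.0
```

apply_moves(series=[[[0, 0, 0.005, 0], [0, 0, 0.01, 0], [0, 0, 0.015, 0], [0, 0, 0.02, 0], [0, 0, 0.025, 0], [0, 0, 0.03, 0], [0, 0, 0.035, 0], [0, 0, 0.04, 0]]])

```text
clock: 18.7
tool_pos: [531.5, -191.0, 115.3]
tcp_rot: [0.985, 0.175, -0.0, 0.0]
ft_force: [-0.1, -0.2, -1.9]
finger_gap: 17.2
```

apply_moves(series=[[[0, 0, 0.005, 0], [0, 0, 0.01, 0], [0, 0, 0.015, 0], [0, 0, 0.02, 0], [0, 0, 0.025, 0], [0, 0, 0.03, 0], [0, 0, 0.035, 0], [0, 0, 0.04, 0]]])

```text
clock: 19.7
tool_pos: [531.6, -191.0, 111.5]
tcp_rot: [0.985, 0.175, 0.0, 0.0]
ft_force: [-2.3, 2.4, 4.7]
finger_gap: 17.0
```

apply_moves(series=[[[0, 0, 0.003, 0], [0, 0, 0.006, 0], [0, 0, 0.01, 0], [0, 0, 0.014, 0], [0, 0, 0.018, 0], [0, 0, 0.022, 0], [0, 0, 0.026, 0], [0, 0, 0.03, 0]]])

```text
clock: 20.7
tool_pos: [531.7, -191.0, 108.6]
tcp_rot: [0.985, 0.175, 0.0, 0.0]
ft_force: [-2.3, 1.3, 6.8]
finger_gap: 17.5
```

```bash
python3 -c "
from h import *
rel([531.5,-190.9,105],20.1);print(bot.get_state()['wrist_torque'])"
```

```text
t 20.7 pos [ 531.7 -191.   108.6] yaw 20.2 tilt [ 0.0004 -0.0002] gap 17.5 F [-2.3  1.3  6.8] q6 46
need [-0.001 -0.001  0.036] roll 0.0011
[ 0.30008563  0.43945396 -0.03523831]
```

apply_moves(series=[[[0, 0, 0.003, 0], [0, 0, 0.006, 0], [0, 0, 0.009, 0], [0, 0, 0.012, 0], [0, 0, 0.015, 0], [0, 0, 0.015, 0], [0, 0, 0.015, 0], [0, 0, 0.015, 0]]])

```text
clock: 21.7
tool_pos: [531.7, -191.0, 107.3]
tcp_rot: [0.985, 0.175, 0.0, 0.0]
ft_force: [-1.9, 0.8, 7.0]
finger_gap: 16.9
```

apply_moves(series=[[[0, 0, 0.003, 0], [0, 0, 0.006, 0], [0, 0, 0.01, 0], [0, 0, 0.01, 0], [0, 0, 0.01, 0], [0, 0, 0.01, 0], [0, 0, 0.01, 0], [0, 0, 0.01, 0]]])

```text
clock: 22.7
tool_pos: [531.7, -191.0, 106.3]
tcp_rot: [0.985, 0.175, 0.0, 0.0]
ft_force: [-3.5, 1.8, 7.1]
finger_gap: 17.4
```

```bash
python3 -c "
from h import *
rel([531.5,-190.9,105],20.1);print(bot.get_state()['wrist_torque'])"
```

```text
t 22.7 pos [ 531.7 -191.   106.3] yaw 20.2 tilt [ 0.0005 -0.0002] gap 17.4 F [-3.5  1.8  7.1] q6 46
need [-0.002 -0.001  0.013] roll 0.0011
[0.34214835 0.5466331  0.02894323]
```

apply_moves(series=[[[0, 0, 0.003, 0], [0, 0, 0.006, 0], [0, 0, 0.01, 0], [0, 0, 0.01, 0], [0, 0, 0.01, 0], [0, 0, 0.01, 0], [0, 0, 0.01, 0], [0, 0, 0.01, 0]]])

```text
clock: 23.7
tool_pos: [531.8, -191.0, 106.1]
tcp_rot: [0.984, 0.175, 0.0, 0.0]
ft_force: [-4.4, 2.4, 11.2]
finger_gap: 17.3
```

The force rose from about 9 to 13 N net while the height stopped at 106.2, so this is the hard stop. I back off about 1 mm, into the free range, and turn.

apply_moves(series=[[[0, 0, -0.008, 0], [0, 0, -0.015, 0], [0, 0, -0.015, -0.08], [0, 0, -0.015, -0.18], [0, 0, -0.015, -0.28], [0, 0, -0.015, -0.38], [0, 0, -0.015, -0.44], [0, 0, -0.015, -0.44]]], grip_force=45)

```text
clock: 24.7
tool_pos: [532.4, -191.5, 107.3]
tcp_rot: [0.867, 0.499, 0.001, 0.001]
ft_force: [0.0, 0.6, 6.8]
finger_gap: 17.2
```

```bash
python3 -c "
from h import *
rel([531.5,-190.9,106.8],110.1);print(bot.get_state()['wrist_torque'])"
```

```text
t 24.7 pos [ 532.4 -191.5  107.3] yaw 59.85 tilt [ 0.0027 -0.0014] gap 17.2 F [0.  0.6 6.8] q6 7
need [ 0.    -0.01   0.005] roll -0.5583
[-0.05924646 -0.03454     0.08294215]
```

apply_moves(series=[[[0, 0, 0, -0.08], [0, 0, 0, -0.17], [0, 0, 0, -0.26], [0, 0, 0, -0.35], [0, 0, 0, -0.44], [0, 0, 0, -0.52], [0, 0, 0, -0.558], [0, 0, 0, -0.558]]])

```text
clock: 25.7
tool_pos: [532.5, -191.4, 107.4]
tcp_rot: [0.573, 0.819, 0.0, 0.002]
ft_force: [0.5, 0.2, 6.8]
finger_gap: 17.5
```

```bash
python3 -c "
from h import *
rel([531.5,-190.9,113.2],110.1);print(bot.get_state()['wrist_torque'])
p,d=bot.snapshot('scene')
u,v=proj('scene',[531.9,-191.3,80])[0].astype(int)
cv2.imwrite('pics/s5.png',cv2.convertScaleAbs(cv2.resize(p[v-35:v+35,u-40:u+40,::-1],None,fx=8,fy=8,interpolation=cv2.INTER_CUBIC),alpha=1.8))"
```

```text
t 25.7 pos [ 532.5 -191.4  107.4] yaw 110.05 tilt [ 0.0031 -0.0013] gap 17.5 F [0.5 0.2 6.8] q6 -44
need [ 0.008 -0.008 -0.059] roll -0.0005
[ 0.15381436 -0.14363806  0.07327581]
```

View pics/s5.png

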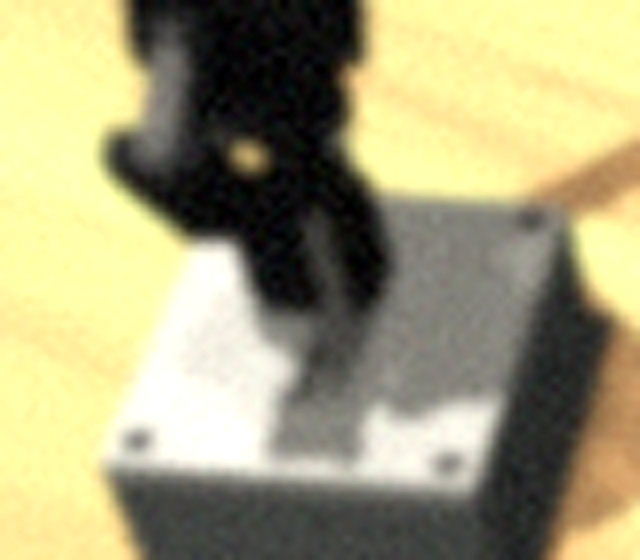

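The head has turned crosswise with little torque (0.07 N m). I let it rise to just under the notch roof.

apply_moves(series=[[[0.004, -0.004, -0.008, 0], [0.008, -0.008, -0.016, 0], [0.008, -0.008, -0.024, 0], [0.008, -0.008, -0.032, 0], [0.008, -0.008, -0.04, 0], [0.008, -0.008, -0.048, 0], [0.008, -0.008, -0.05, 0], [0.008, -0.008, -0.05, 0]]])

```text
clock: 26.75
tool_pos: [530.7, -190.6, 111.4]
tcp_rot: [0.573, 0.819, -0.0, 0.0]
ft_force: [3.6, -1.7, 4.6]
finger_gap: 17.0
```

```bash
python3 -c "
from h import *
rel([531.5,-190.9,113.2],110.1);print(bot.get_state()['wrist_torque'])"
```

```text
t 26.75 pos [ 530.7 -190.6  111.4] yaw 110.01 tilt [ 0.0006 -0.0005] gap 17.0 F [ 3.6 -1.7  4.6] q6 -44
need [-0.005  0.007 -0.018] roll -0.001
[-0.28470791 -0.74616153 -0.00122304]
```

apply_moves(series=[[[-0.004, 0.005, 0, 0], [-0.008, 0.01, 0, 0], [-0.008, 0.01, -0.004, 0], [-0.008, 0.01, -0.008, 0], [-0.008, 0.01, -0.01, 0], [-0.008, 0.01, -0.01, 0], [-0.008, 0.01, -0.01, 0], [-0.008, 0.01, -0.01, 0]]])

```text
clock: 27.75
tool_pos: [531.3, -190.8, 112.0]
tcp_rot: [0.573, 0.819, -0.0, -0.001]
ft_force: [-4.2, 0.1, 5.3]
finger_gap: 17.1
```

```bash
python3 -c "
from h import *
rel([531.5,-190.9,113.2],110.1);print(bot.get_state()['wrist_torque'])"
```

```text
t 27.75 pos [ 531.3 -190.8  112. ] yaw 110.02 tilt [-0.0013  0.0003] gap 17.1 F [-4.2  0.1  5.3] q6 -44
need [-0.001  0.001 -0.012] roll -0.0009
[-0.0467482   1.00899344 -0.01247892]
```

apply_moves(series=[[[0.002, -0.005, -0.002, 0], [0.002, -0.005, -0.004, 0], [0.002, -0.005, -0.006, 0], [0.002, -0.005, -0.008, 0], [0.002, -0.005, -0.008, 0], [0.002, -0.005, -0.008, 0], [0.002, -0.005, -0.008, 0], [0.002, -0.005, -0.008, 0]]])

```text
clock: 28.75
tool_pos: [531.2, -190.9, 113.1]
tcp_rot: [0.573, 0.819, -0.0, 0.0]
ft_force: [-4.0, 1.3, 3.8]
finger_gap: 16.9
```

```bash
python3 -c "
from h import *
rel([531.5,-190.9,113.2],110.1);print(bot.get_state()['wrist_torque'])"
```

```text
t 28.75 pos [ 531.2 -190.9  113.1] yaw 110.02 tilt [ 0. -0.] gap 16.9 F [-4.   1.3  3.8] q6 -44
need [-0.001  0.003 -0.001] roll -0.0009
[ 0.13257709  0.77756002 -0.01293723]
```

apply_moves(series=[[[0, 0, 0, 0], [0, 0, 0, 0], [0, 0, 0, 0], [0, 0, 0, 0], [0, 0, 0, 0], [0, 0, 0, 0], [0, 0, 0, 0], [0, 0, 0, 0]]], claw=60)

```text
clock: 29.75
tool_pos: [531.2, -190.9, 113.1]
tcp_rot: [0.573, 0.819, -0.0, 0.0]
ft_force: [0.4, -0.5, 0.2]
finger_gap: 59.7
```

apply_moves(series=[[[0, 0, -0.08, 0], [0, 0, -0.2, 0], [0, 0, -0.33, 0], [0, 0, -0.46, 0], [0, 0, -0.6, 0], [0, 0, -0.74, 0], [0, 0, -0.88, 0], [0, 0, -1, 0]]])

```text
clock: 30.75
tool_pos: [531.3, -190.9, 214.2]
tcp_rot: [0.573, 0.819, 0.0, 0.0]
ft_force: [-0.1, 0.2, -0.7]
finger_gap: 60.0
```

```bash
python3 -c "
from h import *
rel([531.5,-190.9,113.2],110.1)
p,d=bot.snapshot('scene');np.save('pics/scene6.npy',d)
u,v=proj('scene',[531.9,-191.3,80])[0].astype(int)
cv2.imwrite('pics/s6.png',cv2.convertScaleAbs(cv2.resize(p[v-35:v+35,u-40:u+40,::-1],None,fx=8,fy=8,interpolation=cv2.INTER_CUBIC),alpha=1.8))
P=cloud('scene',d);m=(np.hypot(P[...,0]-531.9,P[...,1]+191.3)<30)&(P[...,2]>80)&(P[...,2]<140)
Q=P[m];print(len(Q),Q[:,2].max());t=Q[Q[:,2]>np.percentile(Q[:,2],60)];print(np.median(t,0),cv2.minAreaRect(Q[Q[:,2]>100][:,:2].astype(np.float32)))"
```

```text
t 30.75 pos [ 531.3 -190.9  214.2] yaw 110.02 tilt [ 0.0004 -0.0003] gap 60.0 F [-0.1  0.2 -0.7] q6 -44
need [-0.     0.002  1.01 ] roll -0.0009
335 124.4467725494053
[ 533.23106519 -187.90374095  121.72439536] ((532.4256591796875, -189.5587921142578), (21.045509338378906, 36.82748794555664), 20.8601016998291)
```

View pics/s6.png

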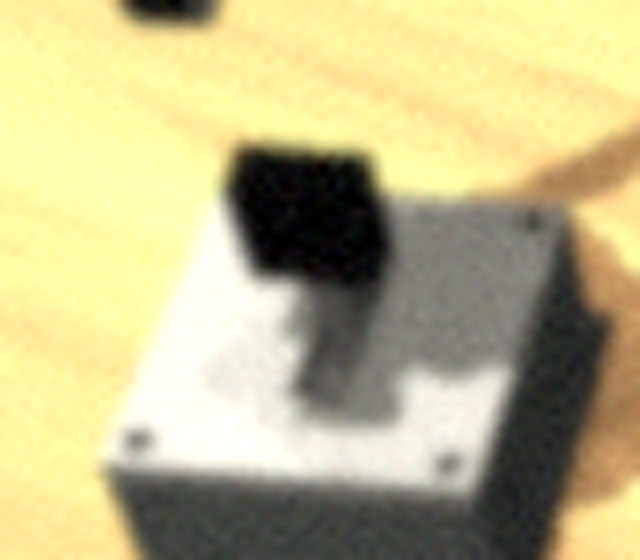

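The stop stands by itself, crosswise to the slot. The head top is at about 122.5 mm (122.8 expected when seated) and its long axis is at about 111° (110.1 wanted). One last check of stability and of the other things, then I hand in.

```bash
python3 -c "
from h import *
p,d=bot.snapshot('scene');P=cloud('scene',d)
m=(np.hypot(P[...,0]-531.9,P[...,1]+191.3)<30)&(P[...,2]>80)&(P[...,2]<140);Q=P[m]
print(np.percentile(Q[:,2],[50,75,90,97]),cv2.minAreaRect(Q[Q[:,2]>100][:,:2].astype(np.float32)))
# verticality: centroid by face heights
for lo,hi in((95,105),(105,115),(115,125)):
    k=Q[(Q[:,2]>lo)&(Q[:,2]<hi)];print(lo,k[:,0].max(),k[:,1].min(),k[:,1].max())
for t in('roundstop','can','jar','collar','seal'):print(t,[(np.round(r['location']).tolist(),round(r['p'],2)) for r in bot.recognise(t,'scene')][:1])
a=cv2.imread('pics/scene0.png').astype(int);df=cv2.blur(np.abs(a-p[:,:,::-1]).max(2).astype(np.float32),(5,5))
cv2.imwrite('pics/f.png',np.hstack([p[:,:,::-1][::1,::1],np.repeat((df>35)[...,None]*255,3,2).astype(np.uint8)])[:, :, :].astype(np.uint8)) 
i=cv2.imread('pics/f.png');cv2.imwrite('pics/f.png',cv2.resize(i,(800,300)));print(bot.get_state()['clock'])"
```

```text
[112.27146246 121.19886591 122.4236705  123.2956656 ] ((532.039794921875, -189.32333374023438), (20.108503341674805, 36.69965362548828), 17.782840728759766)
95 545.4976818267753 -203.7762644624994 -170.26383641073113
105 545.2059956398472 -203.32815557880474 -169.66440103516425
115 546.177510459044 -208.68473868045294 -170.97288271533193
roundstop [([526.0, 139.0, 73.0], 0.61)]
can [([750.0, 246.0, 140.0], 0.72)]
jar [([723.0, -84.0, 54.0], 0.78)]
collar [([685.0, -25.0, 7.0], 0.53)]
seal [([376.0, 89.0, 7.0], 0.52)]
31.1
```

View pics/f.png

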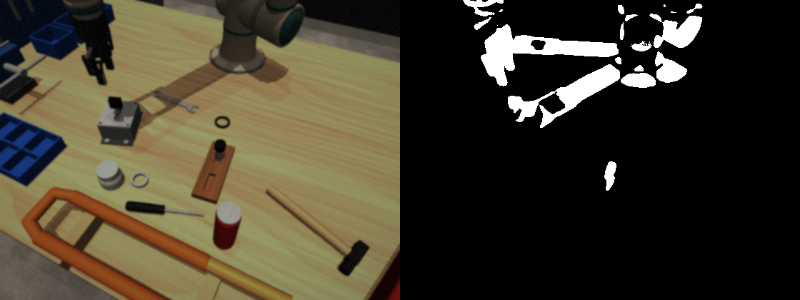

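The picture difference shows changes only at the arm and its shadow, the emptied pocket and the stop in the box. Everything else is where it was.

```bash
python3 -c "
from workcell import bot
print(bot.finish_job())"
```

```text
the job is handed in; nothing more can be done
None
```

The oblong-headed stop is locked crosswise under the slot and stands by itself. I handed the job in at about 31 s.

- **What I did:** I took the stop from the rack, passed its foot through the slot without contact and pressed it to the spring's hard stop. I then backed off about 1 mm, turned it 90°, let it rise into the notch and released it. The press on the box read about 13 N net at its highest.
- **Seating:** After release the head top is at about 122.5 mm, where 122.8 mm is the seated height.
- **Direction:** Two depth readings of the head's long axis gave about 111° and 108°, against 110° wanted.
- **Upright:** Nothing in the last picture suggests the stop leans.
- **Other things:** Comparing the first and last scene pictures, nothing changed apart from the arm and its shadow, the emptied pocket and the stop in the box.
- **Small disagreements:** The two cameras differed by about 1 mm on the slot's position. A side force of about 4 N remained while rising and was gone after release.

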